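# Find the tin with the loose cap and screw it down in the holding block

### The job

One of the two flat tins has a loose screw cap: find it by giving the caps a small test twist, some 20 to 35 degrees, where the tins stand on the bench. Lift the loose-capped tin by its body, never by its cap, stand it in the pocket of the wooden holding block and let go, then take it by the cap and turn the cap clockwise until it is fully home. Leave the tight tin standing where it is, its cap not forced, do not tip either tin, and do not knock over or push away the jar and the small pot.

Things in the scene. Friction and masses are not known exactly. Their poses are not given: they have to be found in the camera images.
- tin_a: Flat plain metal tin a, like tin b: 84 mm along its x, 46 along y, 95 tall (125 with its cap), 0.57 kg, upright and free. Origin: centre of underside; z up. Grip it across its y, 20 to 93 mm above its underside. One of the two, not always the same, has a loose cap; the other's is tight: it gives under 0.15 rad, and on the bench its tin turns with it.
- tin_b: Flat plain metal tin b, like tin a: 84 mm along its x, 46 along y, 95 tall (125 with its cap), 0.57 kg, upright and free. Origin: centre of underside; z up. Grip it across its y, 20 to 93 mm above its underside. One of the two, not always the same, has a loose cap; the other's is tight: it gives under 0.15 rad, and on the bench its tin turns with it.
- cap_a: Black screw cap of tin a: 40 mm across, 22 tall, on the tin's axis. Origin: centre of its underside, 100 mm above the tin's; z up; x along the white ridge on its top, parallel to the tin's x at the start. If loose it turns easily (0.015 N m), stays where left, never rises: 0.5 rad anticlockwise, or clockwise from above to a stop at 1.2 rad from the start: home.
- cap_b: Black screw cap of tin b: 40 mm across, 22 tall, on the tin's axis. Origin: centre of its underside, 100 mm above the tin's; z up; x along the white ridge on its top, parallel to the tin's x at the start. If loose it turns easily (0.015 N m), stays where left, never rises: 0.5 rad anticlockwise, or clockwise from above to a stop at 1.2 rad from the start: home.
- pointer_a (a point): Outer end of the white pointer ridge (3 mm high) on cap a: 18 mm from its axis, 123.5 mm above the tin's underside. It starts along the tin's +x; home is 1.2 rad (69 degrees) clockwise from there, at the small raised mark on the shoulder. The tin's shoulder is 5 mm below the cap.
- pointer_b (a point): Outer end of the white pointer ridge (3 mm high) on cap b: 18 mm from its axis, 123.5 mm above the tin's underside. It starts along the tin's +x; home is 1.2 rad (69 degrees) clockwise from there, at the small raised mark on the shoulder. The tin's shoulder is 5 mm below the cap.
- holding_block: Wooden holding block fixed to the bench: board 150 x 112 x 22 mm, four low walls round a pocket 94 mm along x, 54 along y (4 to 5 mm play each side; keeps a tin from turning). Walls and flared steel guides reach 63 mm above the bench. Origin: board's underside below the pocket's centre; z up. Pocket floor 22 mm above the bench; the tin's long side goes along x, either way round.
- jar: Bystander: glass jar with a blue lid, 64 mm across, 88 mm tall, standing loose behind and between the tins. Origin: centre of the underside.
- pot: Bystander: small white pot, 46 mm across, 34 mm tall, standing loose between the tins. Origin: centre of the underside.
Not all that is in view belongs to the job. Leave any yellow look-alike of the tin_a alone.

How it is judged (in metres and radians):
On the way, in this order (a step that is already met when the one before it is completed fails the run):
1. a loose cap has been test-twisted: turned at least 16 degrees on its tin while the tin stands on the bench (((height (world z) of tin_a below 0.006 m and (y of pointer_a in the frame of tin_a below -0.005 m or y of pointer_a in the frame of tin_a above 0.005 m)) or (height (world z) of tin_b below 0.006 m and (y of pointer_b in the frame of tin_b below -0.005 m or y of pointer_b in the frame of tin_b above 0.005 m)))), for 0.1 s.
2. the tin whose cap turned stands in the holding block, released, its cap not yet home ((((x of tin_a in the frame of holding_block between -0.012 and 0.012 m and y of tin_a in the frame of holding_block between -0.009 and 0.009 m and z of tin_a in the frame of holding_block below 0.028 m and angle between tin_a's own z axis and vertical below 0.12 rad and linear speed of tin_a below 0.03 m/s) and contact force between the fingers and tin_a below 0.2 N and x of pointer_a in the frame of tin_a above 0.0105 m and (height (world z) of tin_b below 0.006 m and angle between tin_b's own z axis and vertical below 0.1 rad and distance of tin_b from where it was at the start of the episode below 0.08 m and y of pointer_b in the frame of tin_b between -0.0045 and 0.0045 m)) or ((x of tin_b in the frame of holding_block between -0.012 and 0.012 m and y of tin_b in the frame of holding_block between -0.009 and 0.009 m and z of tin_b in the frame of holding_block below 0.028 m and angle between tin_b's own z axis and vertical below 0.12 rad and linear speed of tin_b below 0.03 m/s) and contact force between the fingers and tin_b below 0.2 N and x of pointer_b in the frame of tin_b above 0.0105 m and (height (world z) of tin_a below 0.006 m and angle between tin_a's own z axis and vertical below 0.1 rad and distance of tin_a from where it was at the start of the episode below 0.08 m and y of pointer_a in the frame of tin_a between -0.0045 and 0.0045 m)))), for 0.2 s.
At the end, for the whole second after the job is handed in: The loose-capped tin stands upright on the floor of the holding block (centred within 12 mm along, 9 mm across), at rest, released, its cap home (60 of the 69 degrees or more); the tight tin stands on the bench within 80 mm of its start, its cap turned under 14 degrees ((((x of tin_a in the frame of holding_block between -0.012 and 0.012 m and y of tin_a in the frame of holding_block between -0.009 and 0.009 m and z of tin_a in the frame of holding_block below 0.028 m and angle between tin_a's own z axis and vertical below 0.12 rad and linear speed of tin_a below 0.03 m/s) and (x of pointer_a in the frame of tin_a below 0.009 m and y of pointer_a in the frame of tin_a below 0 m) and contact force between the fingers and tin_a below 0.2 N and contact force between the fingers and tin_b below 0.2 N and (height (world z) of tin_b below 0.006 m and angle between tin_b's own z axis and vertical below 0.1 rad and distance of tin_b from where it was at the start of the episode below 0.08 m and y of pointer_b in the frame of tin_b between -0.0045 and 0.0045 m)) or ((x of tin_b in the frame of holding_block between -0.012 and 0.012 m and y of tin_b in the frame of holding_block between -0.009 and 0.009 m and z of tin_b in the frame of holding_block below 0.028 m and angle between tin_b's own z axis and vertical below 0.12 rad and linear speed of tin_b below 0.03 m/s) and (x of pointer_b in the frame of tin_b below 0.009 m and y of pointer_b in the frame of tin_b below 0 m) and contact force between the fingers and tin_b below 0.2 N and contact force between the fingers and tin_a below 0.2 N and (height (world z) of tin_a below 0.006 m and angle between tin_a's own z axis and vertical below 0.1 rad and distance of tin_a from where it was at the start of the episode below 0.08 m and y of pointer_a in the frame of tin_a between -0.0045 and 0.0045 m)))); the robot touches nothing.
It fails at once if a tin is tipped more than 35 degrees (angle between any of tin_a, tin_b's own z axis and vertical above 0.6 rad).
It fails at once if a tin is lifted by its cap (fingers on the cap while the tin is 35 mm or more above the bench) ((height (world z) of tin_a above 0.035 m and contact force between the fingers and cap_a above 1 N) or (height (world z) of tin_b above 0.035 m and contact force between the fingers and cap_b above 1 N)).
It fails at once if the jar or the pot is knocked over or pushed more than 50 mm (distance of any of jar, pot from where it was at the start of the episode above 0.05 m or angle between any of jar, pot's own z axis and vertical above 0.5 rad).
It also fails if it takes over 58 s, if anything falls off the work surface, if the arm or the gripper's body presses on something with over 40 N, if the wrist force passes 120 N, or if a joint passes its speed limit or range.

### The arm

A 6-joint arm with a two-finger parallel gripper is mounted at the origin on a cart in front of the work surface, level with it; the furniture and walls round the work are solid. World frame = base frame: x ahead of the robot, y to its left, z up, the work surface at z = 0. Lengths are in mm, angles in rad, forces in N, time in s.
With the tool pointing down it reaches from about 375 to 825 mm from the base axis. Payload 5.5 kg.
Tool frame: the origin (TCP) lies midway between the tips of the shut fingers; the grasp point (between the pads) lies 19 mm behind it; z points along the fingers, y is the direction in which the jaws open and shut (so a half turn about z gives the same grasp; the last joint's range is limited). The gripper opens to 85 mm and grips with 20 to 120 N. Pads are 22 mm wide; open, the fingers measure 114 mm over their backs; the gripper's body (76 mm by 85 mm) begins 54 mm behind the grasp point. The pads swing forward as they close: fully open they stand 13 mm farther back than shut.
Start: joints at [1.304, 0.314, -0.047, 1.21, 0, 1.571], TCP at [158.184, 578.768, 231.299] pointing down, gripper open.
Joint ranges: [-2.67, 2.67], [-0.69, 1.73], [-1.03, 1.25], [-2.08, 2.16], [-1.42, 1.45], [-3.14, 3.14]. Speed limits (rad/s): [2.39, 2.39, 3.01, 3.14, 3.14, 3.14].

### API

Orientations are given as a unit quaternion [w, x, y, z].
In Python, from bench import status, cams, bot gives the robot as it stands.
- The arm moves only by the shell command python3 -m jog 'ROWS' [FORCE]. ROWS is a JSON object of lists of equal length, an entry for each row: "jaw": the gripper's target within -1 to 1 (fully open at 1, half-way at 0, shut at -1); "xyz": the shift along the tool's x, y, z in cm, a list of three; "rot": the turn, a rotation vector about the tool's x, y, z in degrees, a list of three. In form: {"jaw": [jaw, ...], "xyz": [[dx, dy, dz], ...], "rot": [[rx, ry, rz], ...]}. A call has 1 to 12 rows; each row is the pose to reach, as a shift and turn from the pose commanded when the call began, along the tool's axes at that moment; what a row does not reach only later rows make up. A row lasts 1/10 s, in which the tool goes at most 50 mm and 8.59 degrees, less where a joint would pass 70% of its speed; a pose out of reach is approached as far as the arm can. A call with a gripper value outside its range is refused whole. The fingers move at their own pace and stop on an object; FORCE is the grip in N (left out, the last holds). Time passes only in rows, so rows that repeat a pose let the fingers close. It gives the time, the measured TCP pose, the force and the opening at its end, in the units of the state.
- status.observe(): the state, without advancing time (a new reading comes with each control period).
- cams.snapshot(name): name is "scene" or "top"; returns a dict with "color" (480x640x3 uint8, red, green, blue), "depth" (480x640 float32, mm along the optical axis (not along the pixel's ray), 0 where there is no reading), "intrinsics" (3x3 intrinsics, pixels), "xyz" and "attitude" of the camera in the world. Camera axes: x right, y down, z forward; pixel columns grow to the right and rows downward; lengths in mm; the calibration is good to about 2 mm. A picture is of the moment at which its call begins.
- bot.finish_job(): hands the job in, once; it reports no verdict.
The state is a dict: "clock": time; "joint_positions": joint angles; "dq": joint speeds; "effort": joint torques, N m; "position": TCP position; "tcp_rot": TCP orientation; "force": force on the tool from outside, world axes, zero at the start; "torque": the same for the moment, N m; "finger_gap": finger opening in mm.
Only numpy, scipy, OpenCV 4.12 (cv2) and the standard library are available. Lean on these libraries where they do the work, as an engineer would, in place of code of your own. Each camera call takes 0.05 s, during which the arm holds its last target.

## Working session

There is one attempt and no reset: what is moved stays moved. The work goes in short steps, Python scripts to look and compute and a shell command to move; the robot and the scene stay as the last step left them, time stands still between calls to the robot, and variables do not carry over. Pictures are saved under pics/ and viewed, and the job is handed in when it is done.

```bash
ls; mkdir -p pics; cat > h.py <<'E'
import numpy as np, cv2
from bench import status, cams, bot
from scipy.spatial.transform import Rotation as R
def snap(n):
    return cams.snapshot(n)
E
python3 - <<'E'
from h import *
print(status.observe())
for n in ("scene","top"):
    s=snap(n); cv2.imwrite(f"pics/{n}0.png",s["color"][:,:,::-1])
    np.savez(f"{n}0.npz",**s)
    print(n,s["intrinsics"],s["xyz"],s["attitude"])
E
```

```text
pics
{'clock': 0.0, 'joint_positions': array([ 1.30399545e+00,  3.14228577e-01, -4.80759773e-02,  1.21019595e+00,
       -1.10280877e-05,  1.57083984e+00]), 'dq': array([-6.09176171e-04, -7.10435902e-04, -8.69133828e-04,  6.16159220e-04,
        2.26166149e-03, -1.71895555e-05]), 'effort': array([-2.35832224e-03, -5.39588284e+01,  3.39750981e+01,  1.91963307e-02,
       -2.06579180e-04, -2.00727823e-05]), 'position': array([158.03974452, 578.2148721 , 230.43439157]), 'tcp_rot': array([-1.07848933e-04,  1.33026644e-01,  9.91112095e-01, -8.45255463e-04]), 'force': array([-0.58959531,  0.56910394, -0.01363566]), 'torque': array([ 0.03790776, -0.06915759,  0.0368903 ]), 'finger_gap': 85.34451778986184}
scene [[447.38380167   0.         318.91983577]
 [  0.         447.38380167 244.33186538]
 [  0.           0.           1.        ]] [ 176.87864791 -540.90604265  633.51966579] [-0.41882361  0.84708143 -0.29778123  0.13552185]
top [[522.09569733   0.         321.13359687]
 [  0.         522.09569733 243.35371368]
 [  0.           0.           1.        ]] [465.62990008   4.40667005 947.68406224] [ 0.05070004 -0.70329526  0.70793827 -0.04035706]
```

View pics/scene0.png

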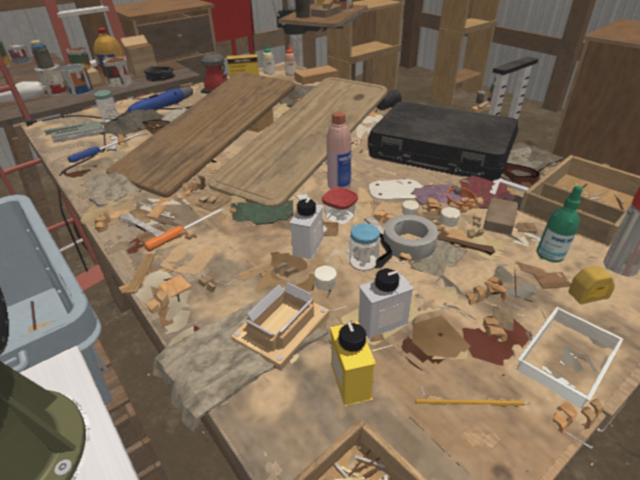

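View pics/top0.png

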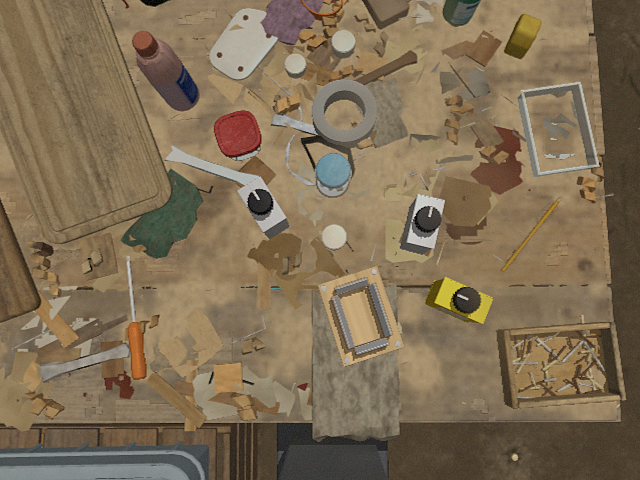

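The scene view shows grey tins at (307,230) and (387,300), the yellow look-alike at (352,365), the block at (282,325), the blue-lidded jar at (365,245) and the pot at (325,277). In the top view, caps are at (260,203) and (428,220), the yellow tin is at (466,300), and the block at (360,315). Candidates for the tins are therefore (260,203), (428,220) and yellow (466,300, excluded). For the pot they are (334,236), and the white discs (295,65) and (343,42), which are excluded because they aren't between the tins. Next is a close crop.

```bash
python3 - <<'E'
from h import *
t=np.load("top0.npz");s=np.load("scene0.npz")
a=t["color"][140:380,220:500,::-1]; b=s["color"][190:370,230:420,::-1]
A=cv2.resize(a,None,fx=2.2,fy=2.2,interpolation=cv2.INTER_CUBIC)
cv2.imwrite("pics/topcrop.png",A)
cv2.imwrite("pics/scenecrop.png",cv2.resize(b,None,fx=3.3,fy=3.3,interpolation=cv2.INTER_CUBIC))
E
```

```text
(no output)
```

View pics/topcrop.png

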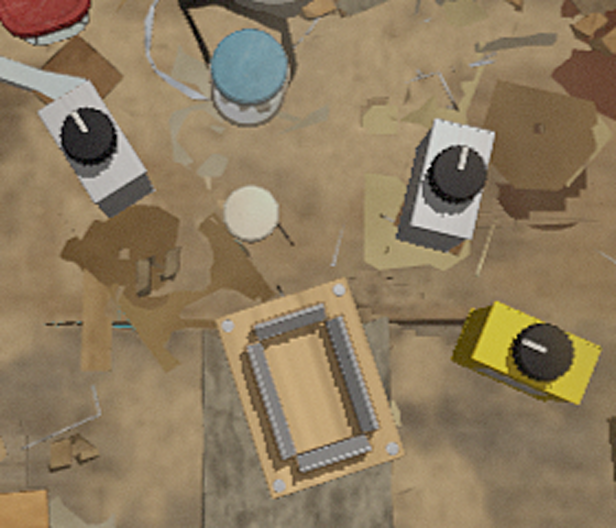

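View pics/scenecrop.png

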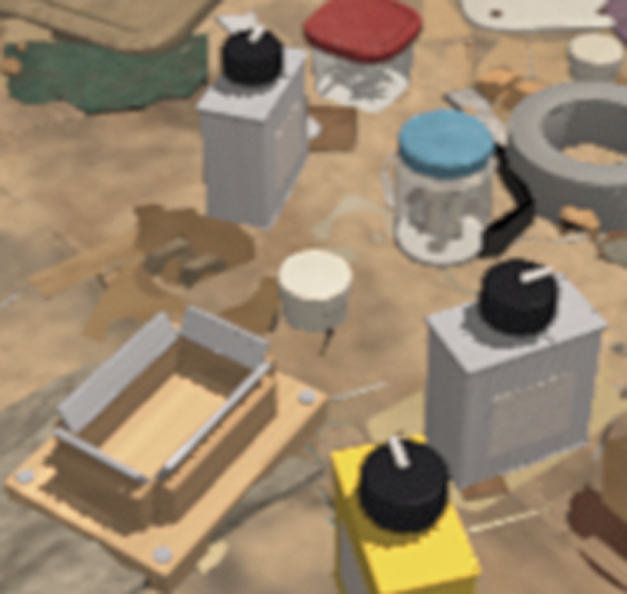

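The crop confirms two grey tins with black caps, and both ridges point away from the robot. Now I'll measure with the depth maps and check by triangulation.

```bash
cat >> h.py <<'E'
def rot(q): return R.from_quat(np.roll(q,-1)).as_matrix()
def cloud(s):
    K=s["intrinsics"]; d=s["depth"]; v,u=np.mgrid[0:480,0:640]
    P=np.stack([(u-K[0,2])/K[0,0]*d,(v-K[1,2])/K[1,1]*d,d],-1)
    W=P@rot(s["attitude"]).T+s["xyz"]; W[d==0]=np.nan
    return W
def ray(s,uv):
    K=s["intrinsics"]; r=rot(s["attitude"])@np.array([(uv[0]-K[0,2])/K[0,0],(uv[1]-K[1,2])/K[1,1],1]); return np.array(s["xyz"]),r/np.linalg.norm(r)
def plane(s,uv,z):
    o,r=ray(s,uv); return o+r*(z-o[2])/r[2]
def tri(s1,p1,s2,p2):
    o1,r1=ray(s1,p1);o2,r2=ray(s2,p2)
    A=np.stack([r1,-r2],1); t=np.linalg.lstsq(A,o2-o1,rcond=None)[0]
    a=o1+r1*t[0];b=o2+r2*t[1]; return (a+b)/2,np.linalg.norm(a-b)
E
python3 - <<'E'
from h import *
np.set_printoptions(precision=1,suppress=True)
t=dict(np.load("top0.npz"));s=dict(np.load("scene0.npz"))
def an(box,name,zr,S,W):
    m=np.zeros((480,640),bool); x0,x1,y0,y1=box
    m[y0:y1,x0:x1]=True
    m&=(W[...,2]>zr[0])&(W[...,2]<zr[1])
    p=W[m][:,:2].astype(np.float32)
    if len(p)<20: print(name,"few",len(p));return
    r=cv2.minAreaRect(p); b=cv2.boxPoints(r); e=b[1]-b[0]; f=b[2]-b[1]
    l=e if np.linalg.norm(e)>np.linalg.norm(f) else f
    print(name,len(p),"c",np.array(r[0]),"size",np.array(r[1]),"longdir",np.degrees(np.arctan2(l[1],l[0]))%180,"zmed",np.median(W[m][:,2]))
Wt=cloud(t);Ws=cloud(s)
print("bench z",np.nanmedian(Wt[250:270,300:310,2]),np.nanmedian(Ws[340:350,440:450,2]))
for nm,bt,bs in (("L",(230,300,165,245),(285,330,195,265)),("R",(395,450,185,260),(350,415,265,345))):
    for lab,zr in (("shoulder",(88,101)),("cap",(117,130)),):
        an(bt,nm+lab+" top",zr,t,Wt); an(bs,nm+lab+" scene",zr,s,Ws)
for lab,zr in (("rim",(55,68)),("board",(17,27))):
    an((310,410,260,370),"block "+lab+" top",zr,t,Wt); an((225,335,275,365),"block "+lab+" scene",zr,s,Ws)
an((310,355,145,200),"jar top",(80,95),t,Wt); an((345,385,220,270),"jar scene",(80,95),s,Ws)
an((318,350,220,252),"pot top",(28,40),t,Wt); an((312,340,264,292),"pot scene",(28,40),s,Ws)
# triangulate caps
def black(S,box):
    x0,x1,y0,y1=box; g=S["color"][y0:y1,x0:x1].max(-1)<60
    n,l,st,c=cv2.connectedComponentsWithStats(g.astype(np.uint8)); i=1+np.argmax(st[1:,4]); return c[i]+[x0,y0],st[i]
for nm,bt,bs in (("L",(245,275,185,220),(295,320,195,216)),("R",(410,445,200,240),(370,405,265,296))):
    a,_=black(t,bt);b,_=black(s,bs); print(nm,a,b,tri(t,a,s,b))
E
```

```text
bench z 5.146597021109983 7.662782616208801
Lshoulder top 866 c [643.4 115.6] size [85.8 46.9] longdir 32.084522 zmed 94.62595522633842
Lshoulder scene 352 c [642.5 114.4] size [86.1 48. ] longdir 33.12767 zmed 95.54260972235397
Lcap top 483 c [643.4 115.7] size [41.6 39.1] longdir 15.145768 zmed 121.57953981796686
Lcap scene 191 c [641.8 113.2] size [38.9 39.6] longdir 113.53276 zmed 122.42904383041804
Rshoulder top 896 c [ 612.5 -156.6] size [47.5 85.1] longdir 166.02083 zmed 94.65800965575045
Rshoulder scene 726 c [ 571.3 -168.3] size [173.2  80.7] longdir 14.973973 zmed 95.56712871324936
Rcap top 502 c [ 612.  -156.2] size [40.1 40.6] longdir 177.85152 zmed 121.87326048487114
Rcap scene 638 c [ 548.  -186.4] size [182.4  40. ] longdir 24.07578 zmed 122.81275007711022
block rim top 917 c [457.6 -50.9] size [117.1  77.4] longdir 17.518763 zmed 61.08018721574899
block rim scene 649 c [471.7 -99.1] size [117.1 177. ] longdir 106.63918 zmed 61.787542494539366
block board top 4159 c [450.1 -43.5] size [180.2 153.8] longdir 5.956092 zmed 21.97977139113766
block board scene 2412 c [469.8 -44.9] size [212.7 180.8] longdir 49.351986 zmed 22.731119813260875
jar top 967 c [702.9  -4.2] size [57.9 59.5] longdir 178.97568 zmed 87.45577903835692
jar scene 467 c [702.2  -6.5] size [58.  59.3] longdir 110.68147 zmed 88.45107366980017
pot top 513 c [596.4  -5.3] size [42.6 45.1] longdir 179.07 zmed 33.58957775285194
pot scene 297 c [596.   -7.6] size [44.7 44.4] longdir 0.40800783 zmed 34.50053178116093
L [260.  202.4] [306.  207.9] (array([643.7, 115.8, 109. ]), np.float64(1.8813728327444137))
R [423.2 224.1] [386.  280.8] (array([ 609.3, -153.2,  106.9]), np.float64(10.779701900041426))
```

```bash
python3 - <<'E'
from h import *
np.set_printoptions(precision=1,suppress=True)
t=dict(np.load("top0.npz"));s=dict(np.load("scene0.npz"))
for S,n in ((t,"top"),(s,"scene")):
    W=cloud(S)
    def an(c,rad,zr,nm):
        m=(np.hypot(W[...,0]-c[0],W[...,1]-c[1])<rad)&(W[...,2]>zr[0])&(W[...,2]<zr[1])
        p=W[m][:,:2].astype(np.float32); r=cv2.minAreaRect(p); b=cv2.boxPoints(r); e=b[1]-b[0]; f=b[2]-b[1]
        l=e if np.linalg.norm(e)>np.linalg.norm(f) else f
        print(n,nm,len(p),np.array(r[0]),np.array(r[1]),np.degrees(np.arctan2(l[1],l[0]))%180,np.median(W[m][:,2]))
    an((612,-156),55,(88,101),"Rsh"); an((612,-156),35,(117,130),"Rcap"); an((457,-51),75,(50,68),"rim"); an((457,-51),100,(14,29),"board")
    # brightness ridge direction on caps
    for c,nm in (((643,115,124),"L"),((612,-156,124),"R"),):
        m=(np.hypot(W[...,0]-c[0],W[...,1]-c[1])<22)&(W[...,2]>115)&(S["color"].min(-1)>110)
        p=W[m].mean(0); print(n,nm,"ridge centroid",p,np.degrees(np.arctan2(p[1]-c[1],p[0]-c[0])))
E
```

```text
top Rsh 896 [ 612.5 -156.6] [47.5 85.1] 166.02083 94.65800965575045
top Rcap 502 [ 612.  -156.2] [40.1 40.6] 177.85152 121.87326048487114
top rim 1312 [457.7 -50.5] [121.1  81.4] 17.975077 58.77081482162805
top board 4724 [448.8 -42. ] [183.3 157.9] 5.5231333 21.671072520447012
top L ridge centroid [652.6 118.6 122.1] 20.704027093476252
top R ridge centroid [ 622.7 -160.7  123. ] -23.5158040782582
scene Rsh 715 [ 611.9 -157.9] [48.6 85.3] 166.47879 95.54161613389522
scene Rcap 343 [ 611.8 -158.3] [39.5 40.2] 156.33374 122.66967848729496
scene rim 1152 [457.  -53.2] [121.7  80.5] 16.870697 56.50134420589768
scene board 2827 [449.2 -42.5] [182.5 160.2] 5.494967 22.46086354143563
scene L ridge centroid [651.4 121.  124.4] 35.59842256177743
scene R ridge centroid [ 622.5 -160.   124.7] -20.61960969753621
```

```bash
cat >> h.py <<'E'
def go(x,y,z,phi):
    """print tool-axis shift(cm) and turn(deg) from the measured pose to TCP x,y,z with jaw line at phi deg"""
    o=status.observe(); M=rot(o["tcp_rot"]); d=M.T@(np.array([x,y,z])-o["position"])/10
    cur=np.degrees(np.arctan2(M[1,1],M[0,1])); dp=(phi-cur+90)%180-90
    print("t",round(o["clock"],2),"pos",o["position"].round(1),"jaw",round(cur,1),"j6",np.degrees(o["joint_positions"][5]).round(0),"tilt",np.degrees(np.arccos(-M[2,2])).round(2),"gap",round(o["finger_gap"],1))
    print("shift cm",d.round(2),"rz",round(-dp,1),"dist",np.linalg.norm(d).round(1))
E
python3 -c "
from h import *
go(643,115,180,122.5)"
```

```text
t 0.1 pos [158.  578.3 230.5] jaw 74.7 j6 90.0 tilt 0.09 gap 85.3
shift cm [-58.99 -31.9    5.1 ] rz -47.8 dist 67.3
```

```bash
python3 -m jog '{"jaw":[1,1,1,1,1,1,1,1,1,1,1,1],"xyz":[[-59,-31.9,5],[-59,-31.9,5],[-59,-31.9,5],[-59,-31.9,5],[-59,-31.9,5],[-59,-31.9,5],[-59,-31.9,5],[-59,-31.9,5],[-59,-31.9,5],[-59,-31.9,5],[-59,-31.9,5],[-59,-31.9,5]],"rot":[[0,0,-48],[0,0,-48],[0,0,-48],[0,0,-48],[0,0,-48],[0,0,-48],[0,0,-48],[0,0,-48],[0,0,-48],[0,0,-48],[0,0,-48],[0,0,-48]]}' 30; python3 -c "
from h import *
go(643,115,180,122.5)"
```

```text
clock: 1.3
position: [578.9, 176.3, 187.6]
tcp_rot: [-0.0, -0.282, 0.96, 0.0]
force: [0.4, 0.7, 0.9]
finger_gap: 85.2
t 1.3 pos [578.9 176.3 187.6] jaw 122.7 j6 -16.0 tilt 0.03 gap 85.2
shift cm [-2.08 -8.62  0.75] rz 0.2 dist 8.9
```

```bash
python3 -m jog '{"jaw":[1,1,1,1],"xyz":[[-1.7,-7.1,0.5],[-1.7,-7.1,0.5],[-1.7,-7.1,0.5],[-1.7,-7.1,0.5]],"rot":[[0,0,0],[0,0,0],[0,0,0],[0,0,0]]}'; python3 -c "
from h import *
go(643,115,97,122.5)"
```

```text
clock: 1.7
position: [630.1, 127.2, 182.3]
tcp_rot: [-0.001, -0.281, 0.96, 0.0]
force: [-0.1, -0.9, -0.5]
finger_gap: 85.4
t 1.7 pos [630.1 127.2 182.3] jaw 122.7 j6 -21.0 tilt 0.1 gap 85.4
shift cm [-0.44 -1.73  8.52] rz 0.2 dist 8.7
```

```bash
python3 -m jog '{"jaw":[1,1],"xyz":[[0,0,0],[0,0,0]],"rot":[[0,0,0],[0,0,0]]}'; python3 -c "
from h import *
go(643,115,97,122.5)"
```

```text
clock: 1.9
position: [629.8, 128.6, 183.3]
tcp_rot: [-0.0, -0.282, 0.959, 0.0]
force: [0.1, 0.5, -0.4]
finger_gap: 85.2
t 1.9 pos [629.8 128.6 183.3] jaw 122.8 j6 -21.0 tilt 0.01 gap 85.2
shift cm [-0.37 -1.86  8.63] rz 0.3 dist 8.8
```

```bash
python3 -m jog '{"jaw":[1,1,1,1,1,1],"xyz":[[-0.4,-1.9,1],[-0.4,-1.9,4],[-0.4,-1.9,7],[-0.4,-1.9,8.6],[-0.4,-1.9,8.6],[-0.4,-1.9,8.6]],"rot":[[0,0,0],[0,0,0],[0,0,0],[0,0,0],[0,0,0],[0,0,0]]}'; python3 -c "
from h import *
go(643,115,97,122.5)
s=snap('scene');t=snap('top')
A=np.vstack([cv2.resize(s['color'][170:290,250:410],(640,480))])
cv2.imwrite('pics/s1.png',A[:,:,::-1])"
```

```text
clock: 2.5
position: [644.3, 113.7, 97.1]
tcp_rot: [-0.0, -0.282, 0.959, -0.0]
force: [-0.4, -0.1, -0.9]
finger_gap: 85.5
t 2.5 pos [644.3 113.7  97.1] jaw 122.7 j6 -23.0 tilt 0.02 gap 85.5
shift cm [0.04 0.18 0.01] rz 0.2 dist 0.2
```

View pics/s1.png

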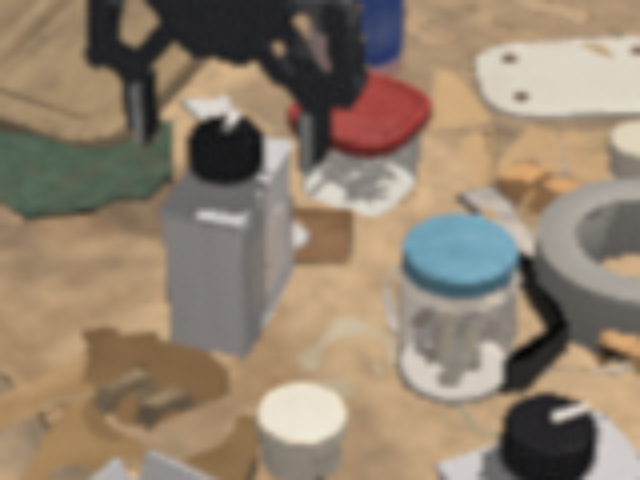

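The fingers straddle the left cap, at (225,150) in the crop, and clear the shoulder. Closing gently.

```bash
python3 -m jog '{"jaw":[-1,-1,-1,-1,-1,-1,-1],"xyz":[[0,0.15,0],[0,0.15,0],[0,0.15,0],[0,0.15,0],[0,0.15,0],[0,0.15,0],[0,0.15,0]],"rot":[[0,0,0],[0,0,0],[0,0,0],[0,0,0],[0,0,0],[0,0,0],[0,0,0]]}' 30; python3 -c "
from h import *
go(643,115,97,122.5); print(status.observe()['torque'])"
```

```text
clock: 3.3
position: [643.7, 115.2, 97.8]
tcp_rot: [0.0, -0.282, 0.96, 0.0]
force: [-1.9, 1.2, 6.4]
finger_gap: 38.7
t 3.3 pos [643.7 115.2  97.8] jaw 122.7 j6 -23.0 tilt 0.05 gap 38.7
shift cm [0.07 0.02 0.08] rz 0.2 dist 0.1
[ 0.17863172  0.32664575 -0.00524876]
```

```bash
python3 -m jog '{"jaw":[-1,-1,-1,-1,-1,-1,-1,-1],"xyz":[[0,0,-0.1],[0,0,-0.1],[0,0,-0.1],[0,0,-0.1],[0,0,-0.1],[0,0,-0.1],[0,0,-0.1],[0,0,-0.1]],"rot":[[0,0,0],[0,0,6],[0,0,12],[0,0,18],[0,0,24],[0,0,26],[0,0,26],[0,0,26]]}'; python3 -c "
from h import *
go(643,115,97,122.5); print(status.observe()['torque'],status.observe()['force'])
s=snap('scene')
A=np.vstack([cv2.resize(s['color'][170:290,250:410],(640,480))])
cv2.imwrite('pics/s2.png',A[:,:,::-1])"
```

```text
clock: 4.1
position: [643.5, 115.3, 97.9]
tcp_rot: [0.0, -0.059, 0.998, 0.0]
force: [0.3, 2.9, 0.6]
finger_gap: 38.8
t 4.1 pos [643.5 115.3  97.9] jaw 96.8 j6 3.0 tilt 0.04 gap 38.8
shift cm [ 0.06 -0.03  0.09] rz -25.7 dist 0.1
[ 0.6715571  -0.09236653 -0.03670989] [0.31514555 2.8633877  0.64828978]
```

View pics/s2.png

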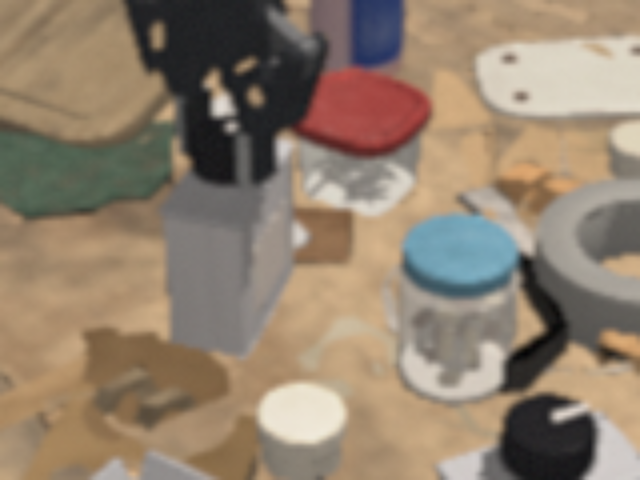

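The tin body hasn't turned: its outline in the crop is the same as before. The torque is also tiny, so the left cap looks loose. I'll release and check the ridge against the body.

```bash
python3 -m jog '{"jaw":[1,1,1,1,1,1,1,1],"xyz":[[0,0,0],[0,0,0],[0,0,0],[0,0,0],[0,0,-3],[0,0,-7],[0,0,-10],[0,0,-10]],"rot":[[0,0,0],[0,0,0],[0,0,0],[0,0,0],[0,0,0],[0,0,0],[0,0,0],[0,0,0]]}'; cat > chk.py <<'E'
from h import *
import sys
np.set_printoptions(precision=1,suppress=True)
def shoulder(W,c,zr,rad=55):
    m=(np.hypot(W[...,0]-c[0],W[...,1]-c[1])<rad)&(W[...,2]>zr[0])&(W[...,2]<zr[1])
    p=W[m][:,:2].astype(np.float32)
    if len(p)<20: return len(p)
    r=cv2.minAreaRect(p); b=cv2.boxPoints(r); e=b[1]-b[0]; f=b[2]-b[1]
    l=e if np.linalg.norm(e)>np.linalg.norm(f) else f
    return len(p),np.array(r[0]),np.array(r[1]),(np.degrees(np.arctan2(l[1],l[0]))%180).round(1),np.median(W[m][:,2]).round(1)
def ridge(S,W,c,zlo):
    m=(np.hypot(W[...,0]-c[0],W[...,1]-c[1])<22)&(W[...,2]>zlo)&(S["color"].min(-1)>110)
    p=W[m].mean(0); return m.sum(),p,np.degrees(np.arctan2(p[1]-c[1],p[0]-c[0])).round(1)
E
python3 - <<'E'
from chk import *
go(643,115,97,122.5)
for n in ("top","scene"):
    S=snap(n);W=cloud(S);print(n,shoulder(W,(643,115),(88,101)),ridge(S,W,(643,115),115))
    c=S['color'][160:250,220:310] if n=='top' else S['color'][170:290,250:410]
    cv2.imwrite(f'pics/{n}3.png',cv2.resize(c,None,fx=4,fy=4)[:,:,::-1])
E
```

```text
clock: 4.95
position: [646.4, 115.3, 203.5]
tcp_rot: [0.004, -0.059, 0.998, 0.0]
force: [0.4, -0.8, 0.4]
finger_gap: 85.8
t 4.95 pos [646.4 115.3 203.5] jaw 96.7 j6 3.0 tilt 0.48 gap 85.8
shift cm [ 0.4  0.  10.7] rz -25.8 dist 10.7
top (396, array([643.3,  98.2]), array([78. , 33.4]), np.float32(16.3), np.float64(94.7)) (np.int64(18), array([656. , 108.9, 121.7]), np.float64(-25.1))
scene (352, array([642.1, 113. ]), array([87.1, 46.4]), np.float32(32.3), np.float64(95.5)) (np.int64(19), array([653. , 117.7, 124. ]), np.float64(15.2))
```

View pics/scene3.png

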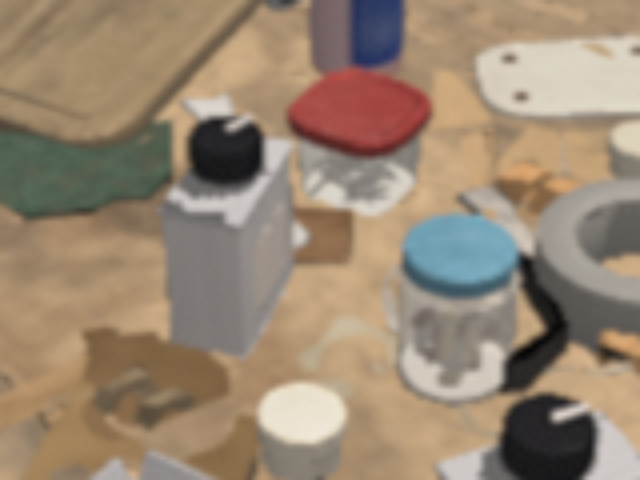

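```bash
python3 -c "
from h import *
go(643,215,200,122.5)"; python3 -m jog '{"jaw":[1,1,1,1],"xyz":[[1,10,0],[1,10,0],[1,10,0],[1,10,0]],"rot":[[0,0,0],[0,0,0],[0,0,0],[0,0,0]]}';
python3 - <<'E'
from chk import *
go(643,115,180,122.5)
c=(643.0,115.0)
def lin(S,nm):
    W=cloud(S); K=S["intrinsics"]
    # centre by plane-cast of black+white blob: use depth cap centroid box
    cc=shoulder(W,c,(117,130),30)
    v,u=np.mgrid[0:480,0:640]
    m=(np.hypot(W[...,0]-c[0],W[...,1]-c[1])<21)&(W[...,2]>117)
    g=S["color"].min(-1).astype(float); w=np.clip(g-70,0,None)*m
    P=np.array([plane(S,(uu,vv),124.5)[:2] for vv,uu in np.argwhere(w>0)]); ww=w[w>0]
    mu=(P*ww[:,None]).sum(0)/ww.sum(); C=((P-mu).T*ww)@(P-mu)/ww.sum(); e,V=np.linalg.eigh(C); d=V[:,1]
    d*=np.sign(d[0]); print(nm,len(ww),"line",np.degrees(np.arctan2(d[1],d[0])).round(1),"sd",np.sqrt(e),"from centre",np.degrees(np.arctan2(*(mu-cc[1])[::-1])).round(1), shoulder(W,c,(88,101)))
for n in ("top","scene"):
    lin(dict(np.load(n+"0.npz")),n+" before"); lin(snap(n),n+" now")
E
```

```text
t 5.05 pos [644.  114.9 198.9] jaw 96.7 j6 3.0 tilt 0.11 gap 85.8
shift cm [-1.07  9.95 -0.11] rz -25.8 dist 10.0
clock: 5.45
position: [620.5, 213.8, 196.3]
tcp_rot: [-0.001, -0.06, 0.998, -0.001]
force: [0.7, -1.3, -0.7]
finger_gap: 85.2
t 5.45 pos [620.5 213.8 196.3] jaw 96.9 j6 12.0 tilt 0.17 gap 85.2
shift cm [ -1.1 -10.1   1.6] rz -25.6 dist 10.3
top before 36 line 44.5 sd [3.8 5. ] from centre 28.6 (866, array([643.4, 115.6]), array([85.8, 46.9]), np.float32(32.1), np.float64(94.6))
top now 43 line -0.6 sd [5.  5.2] from centre -0.5 (859, array([643.3, 115.3]), array([85.2, 46.9]), np.float32(32.3), np.float64(94.6))
scene before 38 line -4.7 sd [5.7 8.4] from centre 46.3 (352, array([642.5, 114.4]), array([86.1, 48. ]), np.float32(33.1), np.float64(95.5))
scene now 38 line -18.2 sd [4.8 9.6] from centre 30.8 (350, array([642.6, 113.8]), array([88.4, 47.3]), np.float32(31.5), np.float64(95.5))
```

```bash
python3 - <<'E'
from chk import *
S=snap("top"); b=np.load("top0.npz")["color"]
def prep(c): return cv2.resize(c[183:223,240:280],(390,390),interpolation=cv2.INTER_NEAREST)[:,:,::-1]
cv2.imwrite("pics/ridge.png",np.hstack([prep(b),prep(S["color"])]))
E
```

```text
(no output)
```

View pics/ridge.png

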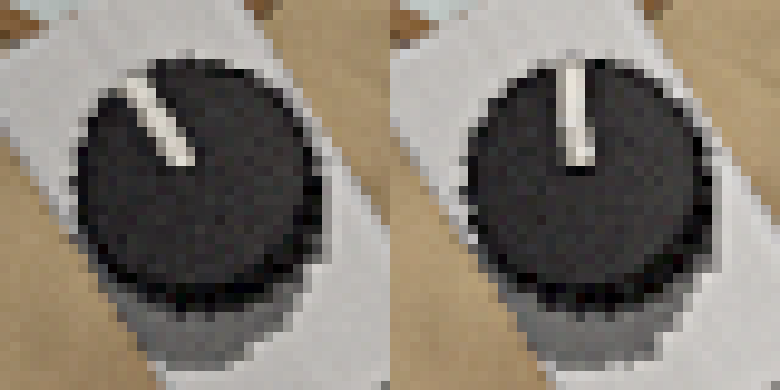

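The top crop shows the ridge going from about 34° to 7° left of image-up, so it turned about 27° while the body stayed still. The left tin is loose. Next I grasp its body.

```bash
python3 -m jog '{"jaw":[1,1,1,1,1,1],"xyz":[[-1.1,-10.1,1.6],[-1.1,-10.1,1.6],[-1.1,-10.1,1.6],[-1.1,-10.1,1.6],[-1.1,-10.1,1.6],[-1.1,-10.1,1.6]],"rot":[[0,0,-25.5],[0,0,-25.5],[0,0,-25.5],[0,0,-25.5],[0,0,-25.5],[0,0,-25.5]]}';python3 -c "
from h import *
go(643,115,62,122.4)"
```

```text
clock: 6.2
position: [644.6, 114.5, 182.2]
tcp_rot: [0.0, -0.276, 0.961, 0.0]
force: [0.1, -0.1, 0.3]
finger_gap: 85.2
t 6.2 pos [644.6 114.5 182.2] jaw 122.1 j6 -22.0 tilt 0.02 gap 85.2
shift cm [ 0.11  0.13 12.02] rz -0.3 dist 12.0
```

```bash
python3 -m jog '{"jaw":[1,1,1,1,1,1,1],"xyz":[[0.1,0.1,3],[0.1,0.1,6],[0.1,0.1,9],[0.1,0.1,11],[0.1,0.1,12],[0.1,0.1,12],[0.1,0.1,12]],"rot":[[0,0,0],[0,0,0],[0,0,0],[0,0,0],[0,0,0],[0,0,0],[0,0,0]]}';python3 -c "
from h import *
go(643,115,62,122.4)"
```

```text
clock: 6.9
position: [643.8, 115.0, 63.1]
tcp_rot: [0.001, -0.277, 0.961, -0.0]
force: [0.5, -0.5, 0.6]
finger_gap: 85.3
t 6.9 pos [643.8 115.   63.1] jaw 122.2 j6 -22.0 tilt 0.07 gap 85.3
shift cm [0.07 0.04 0.11] rz -0.2 dist 0.1
```

Close at 60 N, then lift a little to check.

```bash
python3 -m jog '{"jaw":[-1,-1,-1,-1,-1,-1,-1,-1,-1,-1,-1,-1],"xyz":[[0,0,0],[0,0,0],[0,0,0],[0,0,0],[0,0,0],[0,0,0],[0,0,0],[0,0,-1],[0,0,-2],[0,0,-3],[0,0,-4],[0,0,-4]],"rot":[[0,0,0],[0,0,0],[0,0,0],[0,0,0],[0,0,0],[0,0,0],[0,0,0],[0,0,0],[0,0,0],[0,0,0],[0,0,0],[0,0,0]]}' 60;python3 - <<'E'
from chk import *
go(643,115,152,122.4)
S=snap('scene')
cv2.imwrite('pics/s4.png',cv2.resize(S['color'][150:290,230:410],None,fx=4,fy=4)[:,:,::-1])
E
```

```text
clock: 8.1
position: [644.5, 114.6, 104.1]
tcp_rot: [0.002, -0.277, 0.961, -0.0]
force: [0.8, 0.1, -4.8]
finger_gap: 45.5
t 8.1 pos [644.5 114.6 104.1] jaw 122.2 j6 -22.0 tilt 0.17 gap 45.5
shift cm [ 0.1  0.1 -4.8] rz -0.2 dist 4.8
```

View pics/s4.png

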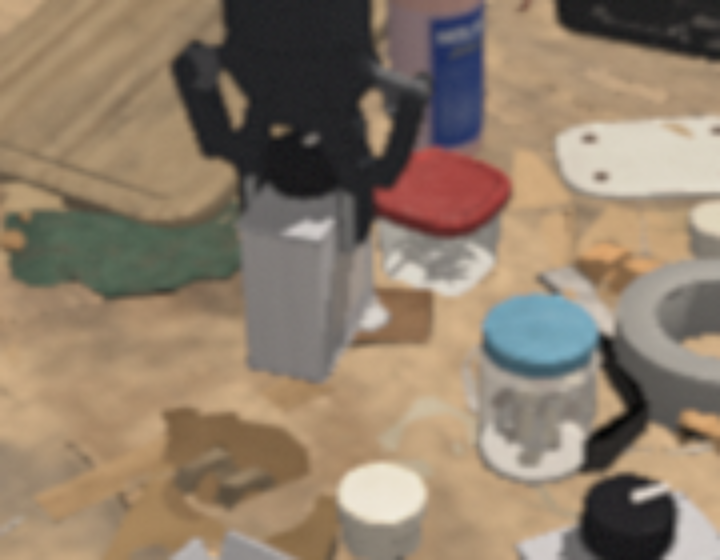

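The tin is held upright and clear of the bench, and the measured weight of 4.8 N fits. Moving over the block.

```bash
python3 -c "
from h import *
go(457.4,-51.7,162,107.4)"
```

```text
t 8.15 pos [644.  114.5 103.2] jaw 122.2 j6 -22.0 tilt 0.12 gap 44.9
shift cm [24.64 -4.12 -5.92] rz 14.8 dist 25.7
```

```bash
python3 -m jog '{"jaw":[-1,-1,-1,-1,-1,-1,-1,-1,-1,-1,-1,-1],"xyz":[[0,0,-3],[0,0,-5.9],[2,-0.3,-5.9],[5,-0.8,-5.9],[8,-1.3,-5.9],[11,-1.8,-5.9],[14,-2.3,-5.9],[17,-2.8,-5.9],[20,-3.3,-5.9],[22.5,-3.8,-5.9],[24.6,-4.1,-5.9],[24.6,-4.1,-5.9]],"rot":[[0,0,0],[0,0,0],[0,0,2],[0,0,4],[0,0,6],[0,0,8],[0,0,10],[0,0,12],[0,0,13],[0,0,14],[0,0,14.8],[0,0,14.8]]}';python3 -m jog '{"jaw":[-1,-1,-1],"xyz":[[0,0,0],[0,0,0],[0,0,0]],"rot":[[0,0,0],[0,0,0],[0,0,0]]}';python3 - <<'E'
from chk import *
go(457.4,-51.7,162,107.4)
for n in ('scene','top'):
    S=snap(n);W=cloud(S);np.savez(n+"5.npz",**S); print(n,shoulder(W,(457,-52),(180,202)))
    c=S['color'][170:380,210:370] if n=='scene' else S['color'][220:400,290:440]
    cv2.imwrite(f'pics/{n}5.png',cv2.resize(c,None,fx=2.8,fy=2.8)[:,:,::-1])
E
```

```text
clock: 9.35
position: [454.0, -52.7, 160.6]
tcp_rot: [-0.001, -0.15, 0.989, -0.0]
force: [0.0, -0.3, -5.6]
finger_gap: 45.2
clock: 9.65
position: [457.5, -51.0, 161.0]
tcp_rot: [0.0, -0.152, 0.988, 0.0]
force: [-0.4, 0.4, -4.8]
finger_gap: 45.3
t 9.65 pos [457.5 -51.  161. ] jaw 107.5 j6 -24.0 tilt 0.02 gap 45.3
shift cm [ 0.  -0.1 -0.1] rz 0.1 dist 0.1
scene (793, array([443.8, -61.2]), array([64. , 74.3]), np.float32(145.8), np.float64(193.0))
top 0
```

View pics/scene5.png

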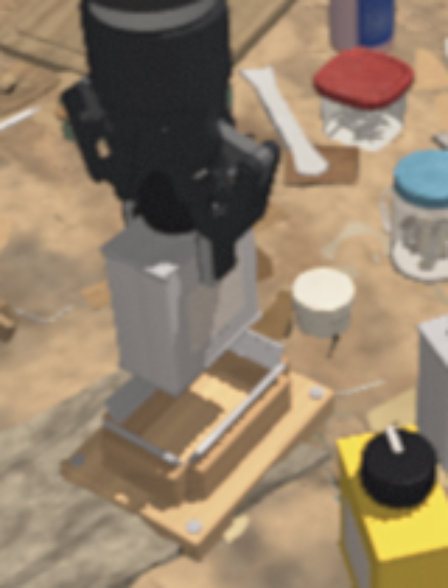

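View pics/top5.png

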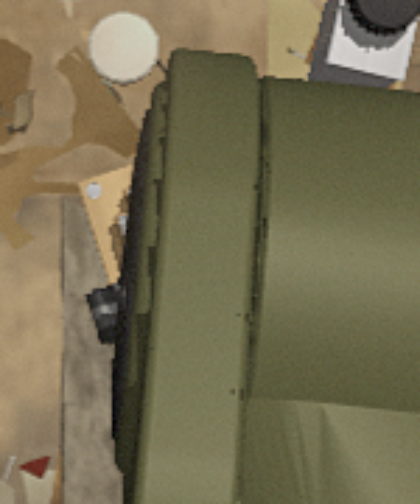

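```bash
python3 - <<'E'
from chk import *
S=dict(np.load("scene5.npz"))
a=np.radians(17.4);ex=np.array([np.cos(a),np.sin(a)]);ey=np.array([-ex[1],ex[0]])
near,right,left=[plane(S,p,98)[:2] for p in ((271.4,309.5),(301.8,282.5),(252.9,302))]
print(near,right,left,"len",right-near,left-near)
d=right-near;print("ang",np.degrees(np.arctan2(d[1],d[0])),np.linalg.norm(d),np.linalg.norm(left-near))
c=np.array([457.4,-51.7])
for p,s in ((near,(-42,-23)),(right,(42,-23)),(left,(-42,23))):
    print("local",(p-c)@ex,(p-c)@ey,"expect",s)
E
```

```text
[426.8 -79. ] [504.6 -58.1] [412.2 -44.6] len [77.8 20.9] [-14.6  34.3]
ang 15.015985294722508 80.52690002497528 37.29872690599499
local -37.325664390298726 -16.88740663408058 expect (-42, -23)
local 43.1315375375428 -20.23707610656547 expect (42, -23)
local -40.98049135055828 20.2318238091621 expect (-42, 23)
```

The tin lies over the pocket within about 2 mm: crop corner (172,392), the pocket just beneath. I'll lower it in two stages.

```bash
python3 -m jog '{"jaw":[-1,-1,-1,-1,-1,-1,-1],"xyz":[[0,-0.05,1],[0,-0.05,2],[0,-0.05,3],[0,-0.05,4],[0,-0.05,4.7],[0,-0.05,5.3],[0,-0.05,5.5]],"rot":[[0,0,0],[0,0,0],[0,0,0],[0,0,0],[0,0,0],[0,0,0],[0,0,0]]}';python3 - <<'E'
from chk import *
go(457.4,-51.7,85,107.4); print(status.observe()['torque'])
S=snap('scene')
cv2.imwrite('pics/s6.png',cv2.resize(S['color'][200:370,210:350],None,fx=3.4,fy=3.4)[:,:,::-1])
E
```

```text
clock: 10.45
position: [456.6, -51.9, 105.2]
tcp_rot: [-0.001, -0.151, 0.988, 0.0]
force: [-0.4, -0.9, -4.9]
finger_gap: 45.1
t 10.45 pos [456.6 -51.9 105.2] jaw 107.4 j6 -24.0 tilt 0.06 gap 45.1
shift cm [-0.1 -0.   2. ] rz 0.0 dist 2.0
[-0.  0. -0.]
```

View pics/s6.png

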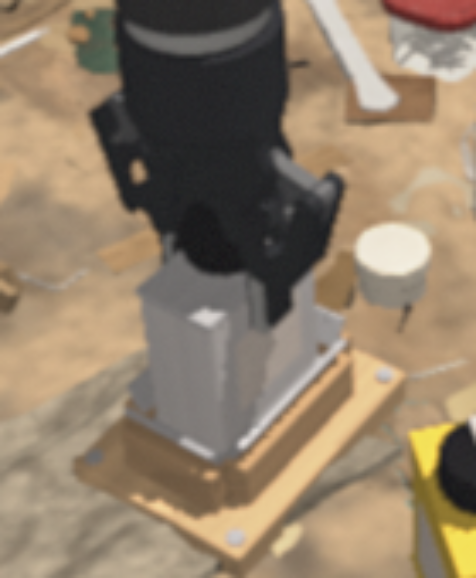

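It's inside the guides with no side force. Lowering to the floor.

```bash
python3 -m jog '{"jaw":[-1,-1,-1,-1,-1],"xyz":[[0,0,0.7],[0,0,1.4],[0,0,1.8],[0,0,1.95],[0,0,1.95]],"rot":[[0,0,0],[0,0,0],[0,0,0],[0,0,0],[0,0,0]]}'; python3 -c "
from h import *
go(457.4,-51.7,85,107.4)"
```

```text
clock: 11.0
position: [456.8, -51.9, 86.3]
tcp_rot: [-0.0, -0.151, 0.988, 0.0]
force: [-0.1, 0.4, -5.2]
finger_gap: 45.2
t 11.0 pos [456.8 -51.9  86.3] jaw 107.4 j6 -24.0 tilt 0.03 gap 45.2
shift cm [-0.06  0.    0.13] rz 0.0 dist 0.1
```

```bash
python3 -m jog '{"jaw":[-1,-1,-1],"xyz":[[0,0,0.1],[0,0,0.2],[0,0,0.2]],"rot":[[0,0,0],[0,0,0],[0,0,0]]}'
```

```text
clock: 11.3
position: [457.3, -51.9, 85.6]
tcp_rot: [0.0, -0.151, 0.988, -0.0]
force: [-3.4, 0.4, 3.9]
finger_gap: 45.0
```

```bash
python3 -m jog '{"jaw":[1,1,1,1,1,1,1,1,1,1,1,1],"xyz":[[0,0,0],[0,0,0],[0,0,0],[0,0,0],[0,0,0],[0,0,0],[0,0,-3],[0,0,-6],[0,0,-9],[0,0,-12],[0,0,-12],[0,0,-12]],"rot":[[0,0,0],[0,0,0],[0,0,0],[0,0,0],[0,0,0],[0,0,0],[0,0,0],[0,0,0],[0,0,0],[0,0,0],[0,0,0],[0,0,0]]}' 30; python3 - <<'E'
from chk import *
go(457.4,-51.7,121.5,107.4)
S=snap('scene');W=cloud(S);print(shoulder(W,(457,-52),(111,123)),shoulder(W,(457,-52),(139,150),30))
cv2.imwrite('pics/s7.png',cv2.resize(S['color'][200:370,210:350],None,fx=3.4,fy=3.4)[:,:,::-1])
E
```

```text
clock: 12.5
position: [457.5, -52.0, 204.9]
tcp_rot: [0.001, -0.151, 0.988, -0.0]
force: [-0.1, -0.4, 0.1]
finger_gap: 85.4
t 12.5 pos [457.5 -52.  204.9] jaw 107.4 j6 -24.0 tilt 0.09 gap 85.4
shift cm [0.  0.  8.3] rz 0.0 dist 8.3
(675, array([456.7, -53.4]), array([86. , 47.7]), np.float32(16.5), np.float64(117.6)) (364, array([456.7, -53.8]), array([39.8, 40.6]), np.float32(112.5), np.float64(144.7))
```

View pics/s7.png

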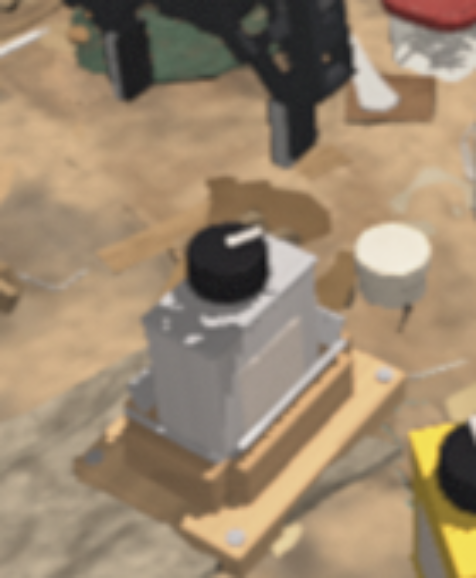

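The tin is seated in the pocket: shoulder at z 117.6, centre within 2 mm, ridge at crop (243,237). Next I take the cap.

```bash
python3 -m jog '{"jaw":[1,1,1,1,1,1,-1,-1,-1,-1,-1,-1],"xyz":[[0,0,2],[0,0,4],[0,0,6],[0,0,8],[0,0,8.3],[0,0,8.3],[0,0,8.3],[0,0,8.3],[0,0,8.3],[0,0,8.3],[0,0,8.3],[0,0,8.3]],"rot":[[0,0,0],[0,0,0],[0,0,0],[0,0,0],[0,0,0],[0,0,0],[0,0,0],[0,0,0],[0,0,0],[0,0,0],[0,0,0],[0,0,0]]}' 30; python3 -m jog '{"jaw":[-1,-1],"xyz":[[0,0,0],[0,0,0]],"rot":[[0,0,0],[0,0,0]]}'; python3 -c "
from h import *
go(457.4,-51.7,121.5,107.4); print(status.observe()['torque'])"
```

```text
clock: 13.75
position: [457.6, -51.7, 122.4]
tcp_rot: [0.001, -0.151, 0.988, 0.0]
force: [-0.1, 1.3, 6.8]
finger_gap: 39.2
clock: 13.95
position: [457.6, -51.7, 122.4]
tcp_rot: [0.001, -0.151, 0.988, 0.0]
force: [-2.0, 1.1, 6.1]
finger_gap: 38.8
t 13.95 pos [457.6 -51.7 122.4] jaw 107.4 j6 -24.0 tilt 0.08 gap 38.8
shift cm [0.02 0.01 0.09] rz 0.0 dist 0.1
[ 0.28606452  0.22505843 -0.02027699]
```

```bash
python3 -m jog '{"jaw":[-1,-1,-1,-1,-1,-1,-1,-1,-1,-1,-1],"xyz":[[0,0,-0.05],[0,0,-0.05],[0,0,-0.05],[0,0,-0.05],[0,0,-0.05],[0,0,-0.05],[0,0,-0.05],[0,0,-0.05],[0,0,-0.05],[0,0,-0.05],[0,0,-0.05]],"rot":[[0,0,6],[0,0,12],[0,0,18],[0,0,24],[0,0,30],[0,0,34],[0,0,38],[0,0,40],[0,0,42],[0,0,44],[0,0,44]]}'; python3 -c "
from h import *
go(457.4,-51.7,121.5,107.4); print(status.observe()['torque'])"
```

```text
clock: 15.05
position: [457.9, -51.7, 122.5]
tcp_rot: [0.001, 0.23, 0.973, 0.0]
force: [1.2, 2.3, 2.3]
finger_gap: 39.0
t 15.05 pos [457.9 -51.7 122.5] jaw 63.4 j6 20.0 tilt 0.1 gap 39.0
shift cm [ 0.04 -0.02  0.1 ] rz -44.0 dist 0.1
[ 0.34565675 -0.23013003 -0.03286264]
```

```bash
python3 -m jog '{"jaw":[-1,-1,-1],"xyz":[[0,0,0],[0,0,0],[0,0,0]],"rot":[[0,0,2],[0,0,4],[0,0,4]]}'; python3 -c "
from h import *
print(status.observe()['torque'])"; python3 -m jog '{"jaw":[-1,-1,-1],"xyz":[[0,0,0],[0,0,0],[0,0,0]],"rot":[[0,0,2],[0,0,4],[0,0,4]]}';python3 -c "
from h import *
go(457.4,-51.7,121.5,107.4);print(status.observe()['torque'])"
```

```text
clock: 15.35
position: [458.4, -51.0, 122.6]
tcp_rot: [0.001, 0.263, 0.965, 0.001]
force: [3.2, 4.2, 1.3]
finger_gap: 38.9
[ 0.88576343 -0.59458394  0.47276145]
clock: 15.65
position: [458.4, -50.4, 122.8]
tcp_rot: [0.001, 0.296, 0.955, 0.002]
force: [2.9, 6.1, 2.7]
finger_gap: 38.8
t 15.65 pos [458.4 -50.4 122.8] jaw 55.6 j6 28.0 tilt 0.26 gap 38.8
shift cm [ 0.   -0.17  0.13] rz -51.8 dist 0.2
[ 1.40782921 -0.50378132  0.71387847]
```

The torque rose to 0.5–0.7 N m, so the cap is against its stop. Releasing and retreating.

```bash
python3 -m jog '{"jaw":[-1,1,1,1,1,1,1,1,1,1,1,1],"xyz":[[0,0,0],[0,0,0],[0,0,0],[0,0,0],[0,0,0],[0,0,0],[0,0,-3],[0,0,-7],[0,0,-11],[0,0,-15],[0,0,-15],[0,0,-15]],"rot":[[0,0,-6],[0,0,-6],[0,0,-6],[0,0,-6],[0,0,-6],[0,0,-6],[0,0,-6],[0,0,-6],[0,0,-6],[0,0,-6],[0,0,-6],[0,0,-6]]}'; python3 -c "
from h import *
go(480,250,270,60)"
```

```text
clock: 16.85
position: [457.7, -52.1, 272.9]
tcp_rot: [0.001, 0.247, 0.969, 0.0]
force: [0.6, 0.0, 0.2]
finger_gap: 85.4
t 16.85 pos [457.7 -52.1 272.9] jaw 61.4 j6 22.0 tilt 0.13 gap 85.4
shift cm [12.51 27.59  0.28] rz 1.4 dist 30.3
```

```bash
python3 -m jog '{"jaw":[1,1,1,1,1,1,1,1],"xyz":[[12.5,27.6,0],[12.5,27.6,0],[12.5,27.6,0],[12.5,27.6,0],[12.5,27.6,0],[12.5,27.6,0],[12.5,27.6,0],[12.5,27.6,0]],"rot":[[0,0,0],[0,0,0],[0,0,0],[0,0,0],[0,0,0],[0,0,0],[0,0,0],[0,0,0]]}'; python3 - <<'E'
from chk import *
c=(457.3,-52)
for n in ('scene','top'):
    S=snap(n);W=cloud(S);np.savez(n+"8.npz",**S)
    print(n,"tin",shoulder(W,c,(111,123)),"cap",shoulder(W,c,(139,150),30),"rim",shoulder(W,c,(52,68),75),"R",shoulder(W,(612,-157),(88,101)),ridge(S,W,c,137))
S=np.load("top8.npz")["color"]
cv2.imwrite("pics/top8.png",cv2.resize(S[265:365,310:410],(600,600),interpolation=cv2.INTER_NEAREST)[:,:,::-1])
S=np.load("scene8.npz")["color"]
cv2.imwrite("pics/scene8.png",cv2.resize(S[170:370,230:430],(600,600))[:,:,::-1])
E
```

```text
clock: 17.65
position: [478.2, 250.8, 270.0]
tcp_rot: [-0.001, 0.246, 0.969, -0.001]
force: [-0.3, -0.5, 0.1]
finger_gap: 85.6
scene tin (693, array([457.8, -51.1]), array([86.4, 48.7]), np.float32(12.7), np.float64(117.6)) cap (360, array([458. , -51.3]), array([40.5, 40.4]), np.float32(67.0), np.float64(144.8)) rim (663, array([453.3, -71. ]), array([ 73.7, 127. ]), np.float32(166.6), np.float64(61.2)) R (709, array([ 611.9, -157.8]), array([48.6, 85.7]), np.float32(166.2), np.float64(95.7)) (np.int64(31), array([465.4, -58.7, 146.5]), np.float64(-39.6))
top tin (1043, array([458.2, -50. ]), array([84.9, 47.1]), np.float32(13.1), np.float64(117.1)) cap (562, array([458.6, -50.3]), array([40. , 40.3]), np.float32(145.6), np.float64(143.9)) rim (1080, array([457.9, -51.5]), array([117.2,  78.8]), np.float32(17.5), np.float64(60.2)) R (895, array([ 612.7, -156.6]), array([47.5, 85.3]), np.float32(165.9), np.float64(94.9)) (np.int64(49), array([463.4, -60. , 144.4]), np.float64(-52.9))
```

View pics/top8.png

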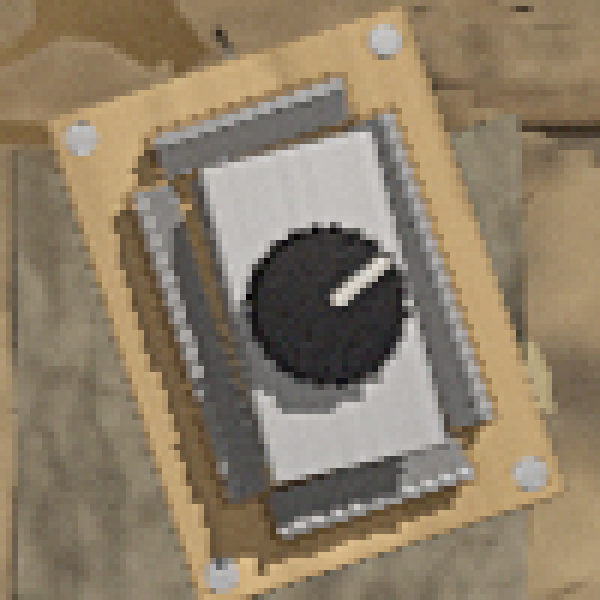

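View pics/scene8.png

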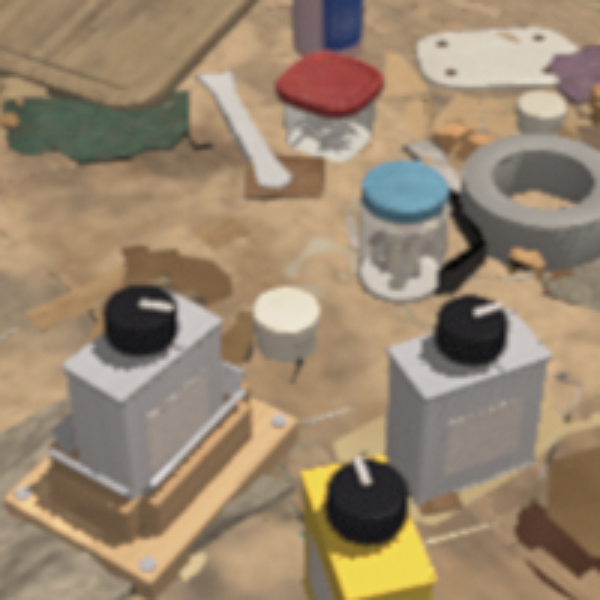

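The tin is seated and the tight tin hasn't moved. In the top crop the ridge runs (340,300)→(385,262), about 62–66° from the tin's axis. That's close to the 60° limit, because my release backed off a few degrees while still gripping. I'll retwist to the stop and release without backing off.

```bash
python3 -c "
from h import *
go(458.2,-50.7,200,85)"
```

```text
t 17.75 pos [478.6 249.  270.9] jaw 61.4 j6 56.0 tilt 0.15 gap 85.2
shift cm [-12.57 -27.27   7.14] rz -23.6 dist 30.9
```

```bash
python3 -m jog '{"jaw":[1,1,1,1,1,1,1,1,1,1],"xyz":[[-4,-9,0],[-8,-18,3],[-12.6,-27.3,7],[-12.6,-27.3,7],[-12.6,-27.3,7],[-12.6,-27.3,7],[-12.6,-27.3,7],[-12.6,-27.3,7],[-12.6,-27.3,7],[-12.6,-27.3,7]],"rot":[[0,0,-8],[0,0,-16],[0,0,-23.5],[0,0,-23.5],[0,0,-23.5],[0,0,-23.5],[0,0,-23.5],[0,0,-23.5],[0,0,-23.5],[0,0,-23.5]]}'; python3 -c "
from h import *
go(458.2,-50.7,122.5,85)"
```

```text
clock: 18.75
position: [459.3, -49.6, 202.5]
tcp_rot: [0.0, 0.044, 0.999, 0.0]
force: [0.2, 0.0, -0.2]
finger_gap: 85.3
t 18.75 pos [459.3 -49.6 202.5] jaw 84.9 j6 -1.0 tilt 0.04 gap 85.3
shift cm [ 0.11 -0.12  8.  ] rz -0.1 dist 8.0
```

```bash
python3 -m jog '{"jaw":[1,1,1,1,1,1,-1,-1,-1,-1,-1,-1],"xyz":[[0.1,-0.1,2],[0.1,-0.1,4],[0.1,-0.1,6],[0.1,-0.1,7.6],[0.1,-0.1,7.9],[0.1,-0.1,7.9],[0.1,-0.1,7.9],[0.1,-0.1,7.9],[0.1,-0.1,7.9],[0.1,-0.1,7.9],[0.1,-0.1,7.9],[0.1,-0.1,7.9]],"rot":[[0,0,0],[0,0,0],[0,0,0],[0,0,0],[0,0,0],[0,0,0],[0,0,0],[0,0,0],[0,0,0],[0,0,0],[0,0,0],[0,0,0]]}' 25; python3 -m jog '{"jaw":[-1,-1,-1,-1],"xyz":[[0,0,0],[0,0,-0.05],[0,0,-0.05],[0,0,-0.05]],"rot":[[0,0,0],[0,0,3],[0,0,6],[0,0,6]]}'; python3 -c "
from h import *
go(458.2,-50.7,121.5,85); print(status.observe()['torque'])"
```

```text
clock: 19.95
position: [458.9, -50.5, 123.9]
tcp_rot: [0.001, 0.044, 0.999, 0.0]
force: [-0.3, 0.9, 6.8]
finger_gap: 39.3
clock: 20.35
position: [459.0, -50.4, 123.9]
tcp_rot: [0.001, 0.096, 0.995, 0.0]
force: [1.1, 2.7, 1.8]
finger_gap: 39.0
t 20.35 pos [459.  -50.4 123.9] jaw 79.0 j6 5.0 tilt 0.08 gap 39.0
shift cm [ 0.07 -0.04  0.24] rz -6.0 dist 0.3
[ 0.46392345 -0.31909101  0.4054694 ]
```

```bash
python3 -m jog '{"jaw":[-1,-1,1,1,1,1,1,1,1,1,1,1],"xyz":[[0,0,0],[0,0,0],[0,0,0],[0,0,0],[0,0,0],[0,0,0],[0,0,0],[0,0,-3],[0,0,-7],[0,0,-11],[0,0,-15],[0,0,-15]],"rot":[[0,0,1.5],[0,0,1.5],[0,0,1.5],[0,0,1.5],[0,0,1.5],[0,0,1.5],[0,0,1.5],[0,0,1.5],[0,0,1.5],[0,0,1.5],[0,0,1.5],[0,0,1.5]]}'; python3 -m jog '{"jaw":[1,1,1,1,1,1,1,1],"xyz":[[4,30,0],[4,30,0],[4,30,0],[4,30,0],[4,30,0],[4,30,0],[4,30,0],[4,30,0]],"rot":[[0,0,0],[0,0,0],[0,0,0],[0,0,0],[0,0,0],[0,0,0],[0,0,0],[0,0,0]]}'; python3 - <<'E'
from chk import *
c=(457.3,-52)
for n in ('scene','top'):
    S=snap(n);W=cloud(S)
    print(n,"tin",shoulder(W,c,(111,123)),"cap",shoulder(W,c,(139,150),30),"R",shoulder(W,(612,-157),(88,101)),ridge(S,W,(458.4,-50.4),137),"jar",shoulder(W,(703,-5),(80,95),40)[1],"pot",shoulder(W,(596,-6),(28,40),30)[1])
    if n=="top": cv2.imwrite("pics/top9.png",cv2.resize(S["color"][265:365,310:410],(600,600),interpolation=cv2.INTER_NEAREST)[:,:,::-1])
    else: cv2.imwrite("pics/scene9.png",cv2.resize(S["color"][260:360,230:330],(600,600),interpolation=cv2.INTER_CUBIC)[:,:,::-1])
E
```

```text
clock: 21.55
position: [461.2, -51.1, 279.0]
tcp_rot: [0.004, 0.11, 0.994, -0.0]
force: [0.1, -0.1, 0.1]
finger_gap: 85.0
clock: 22.35
position: [484.1, 251.8, 272.4]
tcp_rot: [-0.001, 0.108, 0.994, -0.001]
force: [-0.5, 0.0, -0.7]
finger_gap: 85.4
scene tin (698, array([458.7, -52.5]), array([85.9, 48.2]), np.float32(10.7), np.float64(117.7)) cap (364, array([458.3, -52.3]), array([41.6, 38.2]), np.float32(24.8), np.float64(144.7)) R (712, array([ 612.3, -157.9]), array([48.9, 86.6]), np.float32(166.3), np.float64(95.7)) (np.int64(31), array([465.5, -59.5, 146.4]), np.float64(-52.0)) jar [701.3  -6.4] pot [595.6  -7.3]
top tin (1048, array([458.5, -50.3]), array([84.9, 47.2]), np.float32(12.3), np.float64(117.1)) cap (557, array([458.5, -49.7]), array([40.2, 40.7]), np.float32(107.9), np.float64(144.1)) R (896, array([ 612.5, -156.6]), array([47.5, 85.3]), np.float32(165.6), np.float64(94.8)) (np.int64(44), array([464.3, -59.7, 145.2]), np.float64(-57.5)) jar [702.9  -4.1] pot [596.4  -5.3]
```

View pics/top9.png

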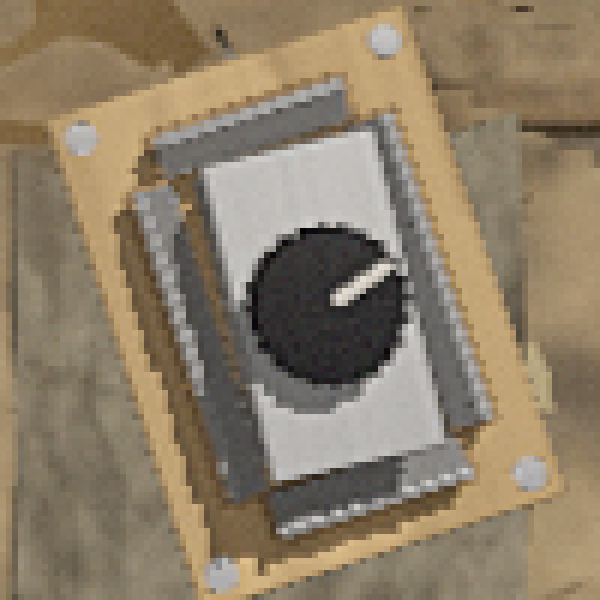

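View pics/scene9.png

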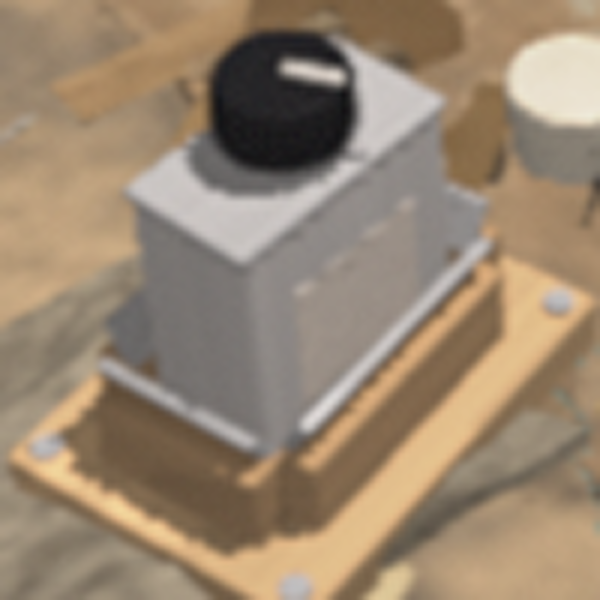

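The ridge now runs (335,302)→(395,267), about 70° from the tin's axis, which is the stop. The tin is centred and seated, and the gripper is clear. Handing in.

```bash
python3 -c "
from h import *
print(bot.finish_job())"
```

```text
the job is handed in; nothing more can be done
None
```

The loose-capped tin stands in the holding block, released, with its cap turned home. I handed the job in at about 22.5 s of the 58 s allowed; no verdict is reported.

- **Finding the loose cap:** I gave the left tin's cap a clockwise test twist of about 26°. Its body did not move and there was almost no torque, so that was the loose one. I never touched the right tin.
- **Placing it:** I lifted the left tin by its body at 60 N, lowered it into the pocket until it touched the floor, and let go.
- **Closing the cap:** I turned the cap clockwise until the torque rose to 0.5–0.7 N m. My first release turned back 6° while still gripping, leaving the ridge at about 62–66°, near the 60° limit. I gripped it again and turned it back to the stop (0.4 N m).

**Last checks:**
- **Cap:** the ridge is about 70° from the tin's axis in the top view, where home is 69°. The coarser ridge-centroid check gave 63–70°.
- **Tin in the block:** its centre is within 2 mm of the pocket's centre and its shoulder is 117 mm above the bench, as it should be. It sits turned about 5° within the pocket's play.
- **Everything else:** the right tin, jar and pot stand where they started, within 2 mm, and the gripper was clear.
- **Disagreement:** the two cameras differed by 1–2 mm sideways, within their stated calibration.

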